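# Spread washed rubber stoppers on the drying tray and shut it in the cabinet

## Task

Spread the heap of washed rubber stoppers out into one even layer on the drying tray: every stopper down on the tray floor, standing or lying, none on top of others, and at least one in each of the six marked sections. Then slide the tray fully home into the drying cabinet and lower the sash all the way, so that the stoppers stay spread. Leave the other things on the bench where they stand.

Things in the scene. Friction and masses are not known exactly. Their poses are not given: they have to be found in the camera images.
- cabinet: White bench-top drying cabinet, fixed, 230 mm wide, roof at z = 138 mm; its base board (220 mm wide, top at z = 12 mm) carries the tray in front. Origin on the counter under the middle of its mouth; x axis level into the cabinet (mouth and drawn-out tray lie on -x), y along its width, z up. Two upright sash guides, 230 mm high, flank the mouth at y = +-103 to 117 mm.
- tray (a joint): How far the steel drying tray has been slid in, in m: 0 = drawn right out (the start), 0.230 = fully home, its low white front panel against the cabinet. It runs along the cabinet's x axis and stays where it is left; about 7 N slides it.
- tray_mid (a point): Centre of the tray's flat floor, on its upper face (z = 18 mm); axes as the cabinet's. Open-topped: inside 145 mm along x, 190 mm along y; its rim all round is 4 mm thick (9 mm on -x) and only 10 mm above the floor. Fine flush lines at x = 0 and y = +-31.7 mm mark six sections. Drawn out, its rear wall is 80 mm from the cabinet mouth.
- tray_handle (a point): Middle of the tray's bow handle: a level steel bar 10 mm thick, 90 mm long along y, 60 mm in front of the front panel (on -x), 25 mm above the counter. Pushed toward the cabinet's +x from its outer side, it slides the tray home.
- sash (a joint): Height of the vertical sliding sash at the mouth, in m: 0 = fully down (shut, lower edge just above the tray's front rim), 0.075 = fully up. It stays where it is left; about 4 N of downward push moves it.
- sash_lip (a point): Middle of the upper face of the lip along the top of the sash: a level bar 130 mm long along the cabinet's y, 20 mm deep along its x (this point is its centre), projecting toward the tray; z = 152 mm with the sash shut, 227 mm fully raised. Nothing is above it.
- stopper_0_mid (a point): Middle (on the axis, 12 mm above the narrow end) of one of eight alike loose rubber stoppers: tapered round plugs, 21 mm across at the narrow end, 26 mm at the wide end, 24 mm long, 15 g; they roll poorly; z is the axis. On the tray floor, upright or on its side, this point is 11 to 13 mm above tray_mid. They start upright in a heap in the tray, six close together and two on top.
- stopper_1_mid (a point): Middle (on the axis, 12 mm above the narrow end) of one of eight alike loose rubber stoppers: tapered round plugs, 21 mm across at the narrow end, 26 mm at the wide end, 24 mm long, 15 g; they roll poorly; z is the axis. On the tray floor, upright or on its side, this point is 11 to 13 mm above tray_mid. They start upright in a heap in the tray, six close together and two on top.
- stopper_2_mid (a point): Middle (on the axis, 12 mm above the narrow end) of one of eight alike loose rubber stoppers: tapered round plugs, 21 mm across at the narrow end, 26 mm at the wide end, 24 mm long, 15 g; they roll poorly; z is the axis. On the tray floor, upright or on its side, this point is 11 to 13 mm above tray_mid. They start upright in a heap in the tray, six close together and two on top.
- stopper_3_mid (a point): Middle (on the axis, 12 mm above the narrow end) of one of eight alike loose rubber stoppers: tapered round plugs, 21 mm across at the narrow end, 26 mm at the wide end, 24 mm long, 15 g; they roll poorly; z is the axis. On the tray floor, upright or on its side, this point is 11 to 13 mm above tray_mid. They start upright in a heap in the tray, six close together and two on top.
- stopper_4_mid (a point): Middle (on the axis, 12 mm above the narrow end) of one of eight alike loose rubber stoppers: tapered round plugs, 21 mm across at the narrow end, 26 mm at the wide end, 24 mm long, 15 g; they roll poorly; z is the axis. On the tray floor, upright or on its side, this point is 11 to 13 mm above tray_mid. They start upright in a heap in the tray, six close together and two on top.
- stopper_5_mid (a point): Middle (on the axis, 12 mm above the narrow end) of one of eight alike loose rubber stoppers: tapered round plugs, 21 mm across at the narrow end, 26 mm at the wide end, 24 mm long, 15 g; they roll poorly; z is the axis. On the tray floor, upright or on its side, this point is 11 to 13 mm above tray_mid. They start upright in a heap in the tray, six close together and two on top.
- stopper_6_mid (a point): Middle (on the axis, 12 mm above the narrow end) of one of eight alike loose rubber stoppers: tapered round plugs, 21 mm across at the narrow end, 26 mm at the wide end, 24 mm long, 15 g; they roll poorly; z is the axis. On the tray floor, upright or on its side, this point is 11 to 13 mm above tray_mid. They start upright in a heap in the tray, six close together and two on top.
- stopper_7_mid (a point): Middle (on the axis, 12 mm above the narrow end) of one of eight alike loose rubber stoppers: tapered round plugs, 21 mm across at the narrow end, 26 mm at the wide end, 24 mm long, 15 g; they roll poorly; z is the axis. On the tray floor, upright or on its side, this point is 11 to 13 mm above tray_mid. They start upright in a heap in the tray, six close together and two on top.
- amber_bottle: Bystander: brown glass sample bottle, 51 mm in diameter, 109 mm high; origin under its centre.
- dropper_bottle: Bystander: small white dropper bottle, 31 mm in diameter, 62 mm high; origin under its centre.
- bench_timer: Bystander: flat square bench timer, 66 x 66 x 21 mm; origin under its centre.
- forceps: Bystander: steel forceps lying flat, 125 x 18 x 6 mm; origin under their centre.

How it is judged:
By the outcome, as a careful person would: the job done as asked, in the order asked, and still so for the second after the job is handed in, with the robot touching nothing.
It also fails if it takes over 72 s, if anything falls off the work surface, if the arm or the gripper's body presses on something with over 40 N, if the wrist force passes 120 N, or if a joint passes its speed limit or range.

## Robot

A 6-joint arm with a two-finger parallel gripper is mounted at the origin on a cart in front of the work surface, level with it; the furniture and walls round the work are solid. World frame = base frame: x ahead of the robot, y to its left, z up, the work surface at z = 0. Lengths are in m, angles in rad, forces in N, time in s.
With the tool pointing down it reaches from about 0.275 to 0.75 m from the base axis. Payload 10.2 kg.
Tool frame: the origin (TCP) lies at the very end of the fingers, on their centre line; the grasp point (between the pads) lies 19 mm behind it (env.grip_point_offset is the distance from the TCP to the grasp point, in m); z points along the fingers, y is the line along which they close (so a half turn about z gives the same grasp; the last joint's range is limited). The gripper opens to 88 mm and grips with 3 to 60 N. Pads are 18 mm wide; open, the fingers measure 123 mm over their backs; the gripper's body (75 mm by 187 mm) begins 45 mm behind the grasp point.
Start: joints at [-1.437, 0.313, 1.498, -0, 1.331, -0.223], TCP at [0.183, -0.492, 0.239] pointing down, gripper open.
Joint ranges: [-2.94, 2.94], [-0.97, 2.17], [0.19, 2.56], [-1.23, 4.37], [0.02, 3.11], [-2.88, 2.88]. Speed limits (rad/s): [2.39, 2.39, 3.01, 3.14, 3.14, 3.14].

## Interface

Orientations are given as a 3x3 rotation matrix whose columns are the frame's x, y, z axes.
In Python, from rig import env gives the robot as it stands. The module is installed in compiled form; this text tells all that it offers.
- The arm moves only by the tool step_arm, never from a script. Its argument "plan" is a list that holds one entry, the list of rows, each a list of 5 numbers: the closure, from 0 (fully open) to 1 (shut), then the shift along the tool's x, y, z in cm, then the turn about the tool's z in units of 5 degrees (1.0 is 5 degrees). In form: [[[gripper, dx, dy, dz, spin], ...]]. A call has 1 to 12 rows; each row is the pose to reach, as a shift and turn from the pose commanded when the call began, along the tool's axes at that moment; what a row does not reach only later rows make up. A row lasts 1/8 s, in which the tool goes at most 62.5 mm and 10.7 degrees, less where a joint would pass 70% of its speed; a pose out of reach is approached as far as the arm can. A call with a gripper value outside its range is refused whole. The fingers move at their own pace and stop on an object; "squeeze" is the grip in N (left out, the last holds). Time passes only in rows, so rows that repeat a pose let the fingers close. It gives the time, the measured TCP pose, the force, the opening and the grip force at its end, in the units of the state.
- env.get_obs(): the state, without advancing time (a new reading comes with each control period).
- env.capture(name): name is "scene" or "top" or "wrist"; returns the picture (384x512x3 uint8, red, green, blue); there is no depth.
- env.camera_params(name): a dict with "mtx" (3x3 intrinsics, pixels), "extrinsics" (4x4, takes a point from camera to world coordinates). Camera axes: x right, y up, looking along -z (the intrinsics and any distortion apply to the point x, -y, -z); pixel columns grow to the right and rows downward; lengths in m; the calibration is good to about 2 mm. A picture is of the moment at which its call begins: read the wrist's pose just before it. camera_params takes no time and is no camera call; for the wrist camera it gives the pose at the moment of the call.
- env.job_done(): hands the job in; it is judged then, once.
The state is a dict: "clock": time; "joints": joint angles; "qvel": joint speeds; "tau": joint torques, N m; "tcp_pos": TCP position; "orientation": TCP orientation; "ft_force": force on the tool from outside, world axes, zero at the start; "wrist_torque": the same for the moment, N m; "opening": finger opening in m; "grasp_force": force on a finger pad.
Only numpy, scipy, OpenCV 4.12 (cv2) and the standard library are available. Lean on these libraries where they do the work, as an engineer would, in place of code of your own. Each camera call takes 0.05 s, during which the arm holds its last target. There are 200 camera calls.

## Working session

There is one attempt and no reset: what is moved stays moved. The work goes in short steps, Python scripts to look and compute and a tool call to move; the robot and the scene stay as the last step left them, time stands still between calls to the robot, and variables do not carry over. Pictures are saved under pics/ and viewed, at most 10 in all, crops included, and the job is handed in when it is done.

Besides the shell and the picture viewer there is one more tool, called as a command line: name --argument value ..., lists and objects as JSON in quotes. step_arm: Moves the arm, as the interface text tells. Its arguments: {"type":"object","properties":{"plan":{"type":"array"},"squeeze":{"type":"number"}},"required":["plan"]}

```bash
mkdir -p pics
python3 - <<'E'
from rig import env
import cv2,numpy as np
o=env.get_obs(); print(o['clock'],o['tcp_pos'],o['orientation'],o['opening'])
for n in ['scene','top']:
    im=env.capture(n); cv2.imwrite(f'pics/{n}0.png',im[:,:,::-1]); p=env.camera_params(n); print(n,p['mtx'],np.round(p['extrinsics'],3))
E
```

```text
0.0 [ 0.18333664 -0.49168359  0.2381618 ] [[ 9.37007529e-01  3.49309107e-01 -1.98241156e-04]
 [ 3.49309061e-01 -9.37006672e-01  1.29447358e-03]
 [ 2.66418123e-04 -1.28217892e-03 -9.99999143e-01]] 0.08804045331448973
scene [[371.82528716   0.         258.22251854]
 [  0.         371.82528716 192.65139779]
 [  0.           0.           1.        ]] [[-0.478  0.366 -0.799 -0.255]
 [-0.878 -0.206  0.431  0.343]
 [-0.007  0.908  0.419  0.488]
 [ 0.     0.     0.     1.   ]]
top [[359.11414663   0.         256.79436819]
 [  0.         359.11414663 187.88978658]
 [  0.           0.           1.        ]] [[ 1.600e-02  9.960e-01 -8.800e-02  4.090e-01]
 [-1.000e+00  1.600e-02  1.000e-03 -4.300e-02]
 [ 3.000e-03  8.800e-02  9.960e-01  1.102e+00]
 [ 0.000e+00  0.000e+00  0.000e+00  1.000e+00]]
```

View pics/scene0.png

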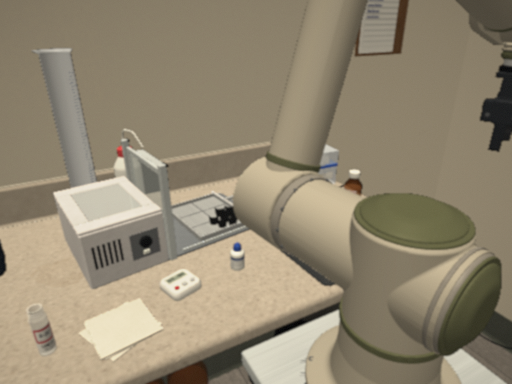

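View pics/top0.png

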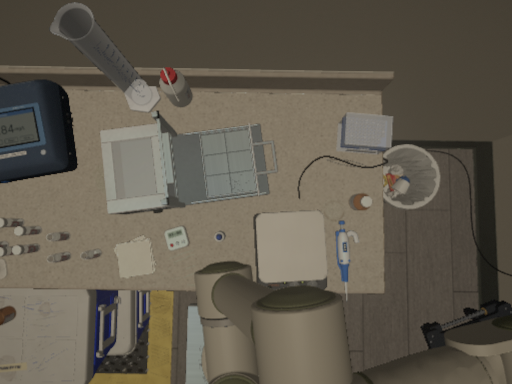

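Run:
```python
import cv2,numpy as np
a=cv2.resize(cv2.imread('pics/top0.png')[95:220,90:290],None,fx=4,fy=4,interpolation=cv2.INTER_CUBIC)
b=cv2.resize(cv2.imread('pics/scene0.png')[150:280,50:270],None,fx=3,fy=3,interpolation=cv2.INTER_CUBIC)
cv2.imwrite('pics/a.png',a);cv2.imwrite('pics/b.png',b)
from rig import env
print(env.camera_params('wrist'), env.camera_params('top').keys())
```

```text
{'mtx': array([[269.47770082,   0.        , 251.02895594],
       [  0.        , 269.47770082, 190.18548474],
       [  0.        ,   0.        ,   1.        ]]), 'extrinsics': array([[ 0.34801841,  0.89056962,  0.29286333,  0.25927258],
       [-0.93748537,  0.3312964 ,  0.10660146, -0.46313426],
       [-0.00208855, -0.31165436,  0.95019324,  0.38444322],
       [ 0.        ,  0.        ,  0.        ,  1.        ]])} dict_keys(['mtx', 'extrinsics'])
```

View pics/a.png

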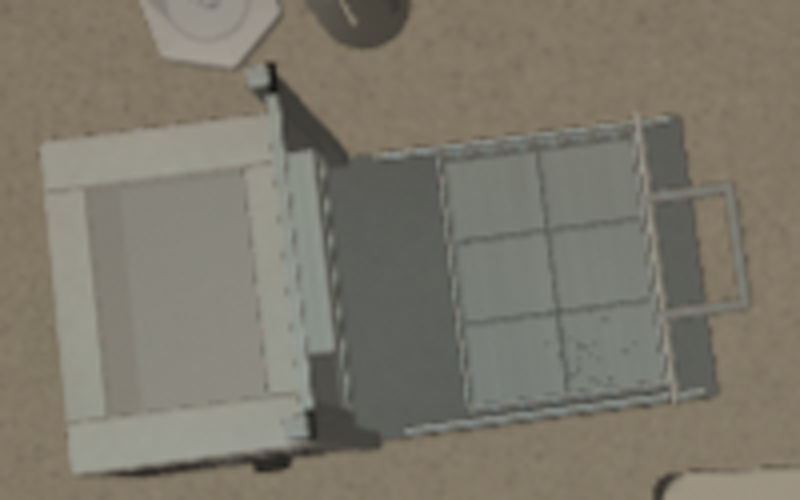

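View pics/b.png

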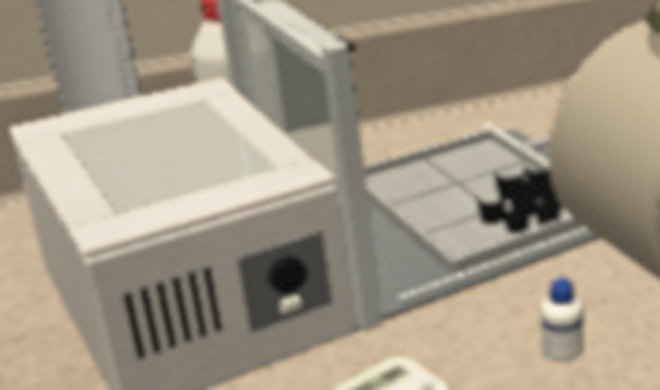

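```bash
cat > h.py <<'E'
from rig import env
import cv2,numpy as np
def ray(n,uv,z,P=None):
    P=P or env.camera_params(n); K=P['mtx'];E=P['extrinsics']
    d=np.array([(uv[0]-K[0,2])/K[0,0],-(uv[1]-K[1,2])/K[1,1],-1.])
    d=E[:3,:3]@d; o=E[:3,3]; return o+d*(z-o[2])/d[2]
def proj(n,X,P=None):
    P=P or env.camera_params(n);K=P['mtx'];E=P['extrinsics']
    c=E[:3,:3].T@(np.array(X)-E[:3,3]); return K[0,0]*c[0]/-c[2]+K[0,2],K[1,1]*-c[1]/-c[2]+K[1,2]
E
python3 - <<'E'
from h import *
f=lambda x,y:(x/4+90-.4,y/4+95-.4)
T=lambda x,y,z:ray('top',f(x,y),z)
a,b=T(537,152,.018),T(568,390,.018)
print('mid line',a,b,np.linalg.norm(a-b),(a+b)/2)
c,d=T(733,183,.03),T(747,305,.03)
print('handle',c,d,np.linalg.norm(c-d),(c+d)/2)
e=T(441,158,.028),T(638,118,.028),T(676,402,.028),T(465,410,.028)
print('rim',e, sum(e)/4)
print('axis mid->handle',((c+d)/2-(a+b)/2))
for n,p in dict(heap=(605,350)).items(): print(n,T(*p,.042))
print('lip', T(305,150,.227),T(330,352,.227))
for n,p,z in (('amber',(362,201),.109),('dropper',(220,237),.062),('timer',(177,238),.02)): print(n,ray('top',p,z))
E
```

```text
mid line [0.67393386 0.05897356 0.018     ] [0.49102491 0.0310938  0.018     ] 0.18502152301242986 [0.58247939 0.04503368 0.018     ]
handle [ 0.64956193 -0.09133222  0.03      ] [ 0.55645582 -0.10299773  0.03      ] 0.09383407569958468 [ 0.60300888 -0.09716498  0.03      ]
rim (array([0.66562441, 0.13090511, 0.028     ]), array([ 0.69916831, -0.01834669,  0.028     ]), array([ 0.48256445, -0.05071506,  0.028     ]), array([0.47399747, 0.10717677, 0.028     ])) [0.58033866 0.04225503 0.028     ]
axis mid->handle [ 0.02052949 -0.14219866  0.012     ]
heap [0.51941174 0.00265963 0.042     ]
lip [0.62169702 0.18300806 0.227     ] [0.49614271 0.16288525 0.227     ]
amber [ 0.46527833 -0.3368315   0.109     ]
dropper [0.35782654 0.05850408 0.062     ]
timer [0.35076268 0.19092915 0.02      ]
```

step_arm --plan '[[[0.45,51.3,-35.5,3.8,2.4],[0.45,51.3,-35.5,3.8,2.4],[0.45,51.3,-35.5,3.8,2.4],[0.45,51.3,-35.5,3.8,2.4],[0.45,51.3,-35.5,3.8,2.4],[0.45,51.3,-35.5,3.8,2.4],[0.45,51.3,-35.5,3.8,2.4],[0.45,51.3,-35.5,3.8,2.4],[0.45,51.3,-35.5,3.8,2.4],[0.45,51.3,-35.5,3.8,2.4],[0.45,51.3,-35.5,3.8,2.4]]]' --squeeze 8

```text
clock: 1.48
tcp_pos: [0.5408, 0.023, 0.1996]
orientation: [[0.988, 0.152, -0.001], [0.152, -0.988, 0.001], [-0.001, -0.001, -1.0]]
ft_force: [0.1, -1.0, 0.2]
opening: 0.0487
grasp_force: 0.0
```

Run:
```python
from h import *
o=env.get_obs(); print(o['clock'],o['tcp_pos'],o['orientation'][:2,:2],o['opening'],o['joints'],abs(o['qvel']).max())
P=env.camera_params('wrist'); im=env.capture('wrist'); cv2.imwrite('pics/w1.png',cv2.resize(im[:,:,::-1],(768,576),interpolation=cv2.INTER_CUBIC))
import pickle; pickle.dump((P,im),open('w1.pkl','wb'))
```

```text
1.475 [0.54078841 0.02300337 0.19961814] [[ 0.98844126  0.1515974 ]
 [ 0.15159846 -0.98844195]] 0.04867766553229619 [-1.74220615e-01  3.81779314e-01  1.50641172e+00  4.06337769e-04
  1.25494041e+00  1.24426441e+00] 0.07508577250296053
```

View pics/w1.png

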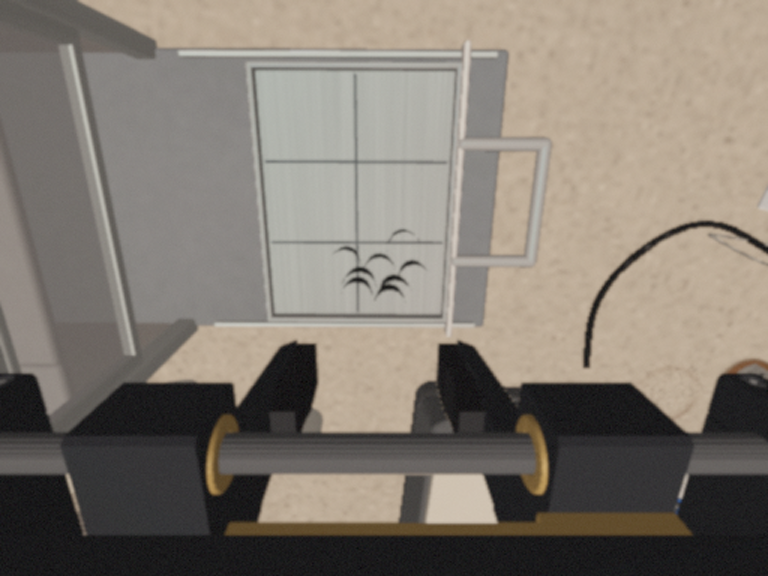

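Run:
```python
import pickle,cv2,numpy as np
P,im=pickle.load(open('w1.pkl','rb'))
c=im[135:225,165:325,::-1]
g=cv2.resize(c,None,fx=5,fy=5,interpolation=cv2.INTER_CUBIC)
g=np.clip((g.astype(float)-60)*1.6,0,255); g=255*(g/255)**1.2
cv2.imwrite('pics/w1c.png',g)
```

```text
[ WARN:0@0.115] global loadsave.cpp:1063 imwrite_ Unsupported depth image for selected encoder is fallbacked to CV_8U.
```

View pics/w1c.png

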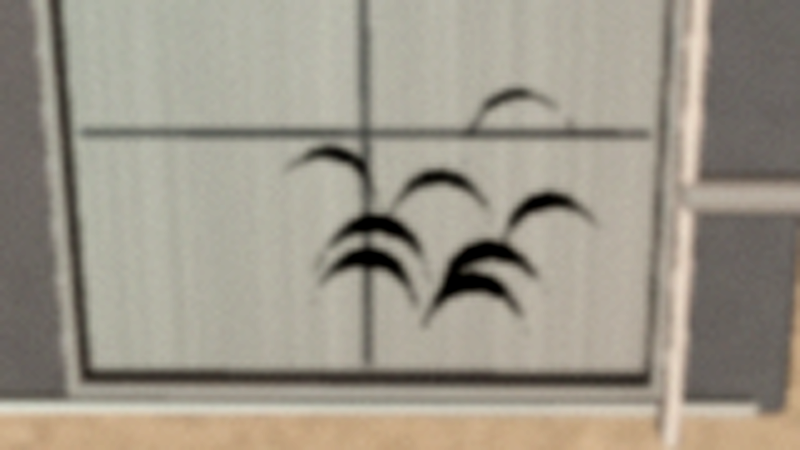

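```bash
cat >> h.py <<'E'
TH=np.deg2rad(98.6)
X=np.array([np.cos(TH),np.sin(TH)]); Y=np.array([-np.sin(TH),np.cos(TH)])
def loc(p,M): d=np.array(p[:2])-M; return np.round([d@X*1000,d@Y*1000],1)
E
python3 - <<'E'
from h import *
import pickle
P,im=pickle.load(open('w1.pkl','rb'))
f=lambda u,v:(u/5+165-.4,v/5+135-.4)
R=lambda u,v,z:ray('wrist',f(u,v),z,P)
g=lambda u,v,z:ray('wrist',(u/1.5-.2,v/1.5-.2),z,P)
C=R(365,131,.018); C2=g(356,161,.018); D=g(356,75,.018)
print('cross',C,C2,np.linalg.norm(C-C2), 'angle of y',np.degrees(np.arctan2(*(C-C2)[[1,0]]))+360-90)
M1=(C+C2)[:2]/2; print('M',M1)
M=M1
print('handle',g(543,140,.025),g(532,262,.025),loc(g(538,200,.03),M))
for n,u,v,z in (('1',515,88,.018),('2',327,147,.018),('3',437,170,.018),('4',550,192,.018),('A',372,215,.018),('B',487,240,.018),('Ah',365,249,.042),('Bh',470,273,.042)):
    p=R(u,v,z)[:2]; t=P['extrinsics'][:2,3]-p; c=p-t/np.linalg.norm(t)*.0105
    print(n,np.round(c,4),loc(c,M))
for q in ((258,72),(458,72),(442,314),(274,318)): print('floor corner',loc(g(*q,.018),M))
E
```

```text
cross [0.549442   0.04210908 0.018     ] [0.61220137 0.05119512 0.018     ] 0.06341367677682573 angle of y 98.23781540589749
M [0.58082169 0.0466521 ]
handle [ 0.64821221 -0.0851016   0.025     ] [ 0.55568847 -0.10229951  0.025     ] [-140.2   -3.4]
1 [0.5562 0.0025] [-40.   30.9]
2 [0.5337 0.0529] [13.2 45.6]
3 [0.532  0.0214] [-17.7  52.1]
4 [ 0.5317 -0.0107] [-49.4  57.1]
A [0.5179 0.0377] [ 0.5 63.6]
B [0.5162 0.0047] [-31.8  70.2]
Ah [0.5162 0.0381] [ 1.2 65.2]
Bh [0.5143 0.01  ] [-26.3  71.2]
floor corner [ 70.1 -93.5]
floor corner [-75.3 -93.6]
floor corner [-73.4  96. ]
floor corner [ 73.8 100. ]
```

step_arm --plan '[[[0.61,1.6,2.3,5,0],[0.61,1.6,2.3,11,0],[0.61,1.6,2.3,15,0],[0.61,1.6,2.3,17.4,0],[0.61,1.6,2.3,17.4,0],[0.85,1.6,2.3,17.4,0],[0.85,1.6,2.3,17.4,0],[0.85,1.6,2.3,17.4,0]]]' --squeeze 10

```text
clock: 2.52
tcp_pos: [0.5593, -0.0008, 0.027]
orientation: [[0.989, 0.147, 0.0], [0.147, -0.989, -0.0], [0.0, 0.0, -1.0]]
ft_force: [-0.0, 0.3, 1.5]
opening: 0.0244
grasp_force: 10.0
```

step_arm --plan '[[[0.85,0,0,-3.5,0],[0.85,2.9,-0.5,-3.5,0],[0.85,2.9,-0.5,-2,0],[0.85,2.9,-0.5,0,0],[0.85,2.9,-0.5,0,0],[0.6,2.9,-0.5,0,0],[0.6,2.9,-0.5,0,0],[0.6,2.9,-0.5,-5,0],[0.6,2.9,-0.5,-11,0]]]'

```text
clock: 3.65
tcp_pos: [0.5866, 0.0087, 0.1378]
orientation: [[0.989, 0.147, -0.002], [0.147, -0.989, 0.0], [-0.002, -0.001, -1.0]]
ft_force: [1.1, -0.4, 0.7]
opening: 0.0354
grasp_force: 0.0
```

```bash
cat >> h.py <<'E'
M=np.array([.581,.0465])
import pickle
def snap(k):
    P=env.camera_params('wrist'); im=env.capture('wrist'); o=env.get_obs()
    pickle.dump((P,im),open(k+'.pkl','wb')); print(o['clock'],o['tcp_pos'],'tcp cab',loc(o['tcp_pos'],M),'yaw',np.degrees(np.arctan2(*o['orientation'][[1,0],0])))
    hsv=im.max(2).astype(np.uint8); m=np.uint8(hsv<45)
    # keep tray floor only
    poly=[proj('wrist',np.r_[M+X*a+Y*b,.018],P) for a,b in((69,-91),(69,91),(-69,91),(-69,-91)) for a,b in((a/1e3,b/1e3),)]
    k2=np.zeros_like(m); cv2.fillPoly(k2,[np.int32(poly)],1); m&=k2
    n,l,s,c=cv2.connectedComponentsWithStats(m)
    for i in range(1,n):
        if s[i,4]<6: continue
        v,u=np.nonzero(l==i); j=v.min(); q=(u[v<=j+0].mean(),j)
        out=[]
        for z in(.018,.042):
            p=ray('wrist',q,z,P)[:2]; t=P['extrinsics'][:2,3]-p; out.append(loc(p-t/np.linalg.norm(t)*.0105,M))
        print(s[i],out)
E
python3 - <<'E'
from h import *
snap('w2')
E
```

```text
3.7 [0.58999882 0.00828557 0.14679982] tcp cab [-39.1  -3.2] yaw 8.46090555020286
[249 178   6   1   6] [array([-37.8,   4. ]), array([-37.8,  -2.8])]
[ 181  218   45   43 1070] [array([13. , 47.7]), array([ 8.7, 36.9])]
[226 224  16   8  65] [array([-15.9,  55.5]), array([-17.8,  44.1])]
[251 228  16   7  68] [array([-46.4,  60.5]), array([-45.7,  48.6])]
[232 240  20  14 201] [array([-25.7,  75.1]), array([-26.8,  61.9])]
[156 256  19   5  89] [array([66.2, 93.6]), array([57.3, 78.6])]
```

step_arm --plan '[[[0.57,-6.9,-4.3,3,15],[0.57,-6.9,-4.3,3,15],[0.57,-6.9,-4.3,3,15],[0.57,-6.9,-4.3,3,15],[0.57,-6.9,-4.3,3,15],[0.57,-6.9,-4.3,3,15],[0.57,-6.9,-4.3,3,15],[0.57,-6.9,-4.3,3,15]]]'

```text
clock: 4.7
tcp_pos: [0.5127, 0.041, 0.1069]
orientation: [[0.399, -0.917, 0.001], [-0.917, -0.399, -0.0], [0.0, -0.0, -1.0]]
ft_force: [0.4, 0.5, 0.5]
opening: 0.0379
grasp_force: 0.0
```

Run:
```python
from h import *
snap('w3'); print(env.get_obs()['joints'])
import pickle
P,im=pickle.load(open('w3.pkl','rb'))
cv2.imwrite('pics/w3.png',cv2.resize(im[:,:,::-1],(768,576),interpolation=cv2.INTER_CUBIC))
```

```text
4.75 [0.51267525 0.04105239 0.10690079] tcp cab [ 4.8 68.4] yaw -66.33876558697668
[220 181  43   8 125] [array([ 4.3, 64.2]), array([-2.6, 62.7])]
[190 229  29  20 403] [array([61.8, 32.4]), array([49.1, 33.8])]
[-1.48203273e-01  4.35227970e-01  1.69657759e+00  2.23479320e-05
  1.00928422e+00  2.58041099e+00]
```

View pics/w3.png

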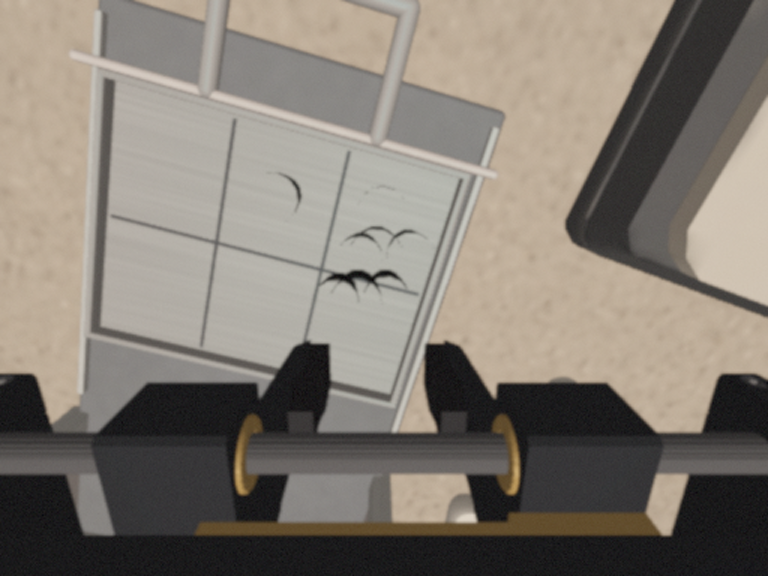

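Run:
```python
from h import *
P,im=pickle.load(open('w3.pkl','rb'))
for q in ((383,186),(375,227),(362,236),(407,232),(343,276),(360,270),(388,270)):
    o=[]
    for z in (.018,.042):
        p=ray('wrist',(q[0]/1.5-.2,q[1]/1.5-.2),z,P)[:2]; t=P['extrinsics'][:2,3]-p; o.append(loc(p-t/np.linalg.norm(t)*.0105,M))
    print(q,o)
cv2.imwrite('pics/w3c.png',cv2.resize(im[110:210,170:300,::-1],None,fx=6,fy=6,interpolation=cv2.INTER_CUBIC))
```

```text
(383, 186) [array([-47.2,  60.1]), array([-48.8,  59.2])]
(375, 227) [array([-22.7,  59.5]), array([-26.8,  58.5])]
(362, 236) [array([-15.3,  51.8]), array([-20.1,  51.4])]
(407, 232) [array([-26.4,  82.2]), array([-30.3,  79.3])]
(343, 276) [array([11.5, 45.6]), array([ 4. , 45.8])]
(360, 270) [array([ 5.1, 56.1]), array([-1.8, 55.3])]
(388, 270) [array([ 0.2, 75. ]), array([-6.3, 72.6])]
```

View pics/w3c.png

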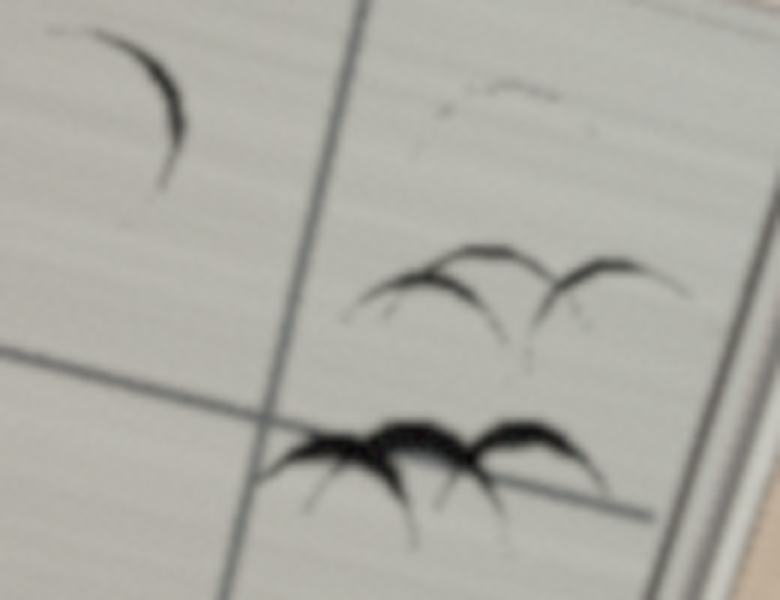

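step_arm --plan '[[[0.57,0.6,-1.1,2,0],[0.57,0.6,-1.1,5,0],[0.57,0.6,-1.1,5.9,0],[0.57,0.6,-1.1,5.9,0],[0.85,0.6,-1.1,5.9,0],[0.85,0.6,-1.1,5.9,0],[0.85,0.6,-1.1,5.9,0],[0.85,0.6,-1.1,2,0]]]'

```text
clock: 5.75
tcp_pos: [0.5238, 0.0401, 0.0855]
orientation: [[0.398, -0.917, -0.005], [-0.917, -0.398, 0.001], [-0.003, 0.004, -1.0]]
ft_force: [0.4, 0.5, 0.1]
opening: 0.0246
grasp_force: 10.9
```

step_arm --plan '[[[0.85,-0.3,-6,0,0],[0.85,-0.3,-12,0,0],[0.85,-0.3,-12,3,0],[0.85,-0.3,-12,6,0],[0.85,-0.3,-12,6.2,0],[0.57,-0.3,-12,6.2,0],[0.57,-0.3,-12,6.2,0],[0.57,-0.3,-12,2,0],[0.57,-0.3,-12,0,0],[0.57,-0.3,-6,0,0]]]'

```text
clock: 7.0
tcp_pos: [0.5818, 0.0666, 0.0897]
orientation: [[0.399, -0.917, 0.009], [-0.917, -0.399, -0.001], [0.004, -0.008, -1.0]]
ft_force: [0.1, -1.4, -0.3]
opening: 0.038
grasp_force: 0.0
```

Run:
```python
from h import *
snap('w4')
```

```text
7.05 [0.56927996 0.06524472 0.08478047] tcp cab [20.3  8.8] yaw -66.53675220574996
[335 134  13  20  73] [array([-53.7,  65.3]), array([-54.1,  56.7])]
[338 162  32  23 337] [array([-31.3,  77.1]), array([-33.9,  67.2])]
[318 166  16  15  75] [array([-22.1,  60.4]), array([-25.5,  52.2])]
[178 187  19  15  94] [array([ 32.2, -66.3]), array([ 23.3, -62.1])]
[333 192  21  18 148] [array([-3. , 79.2]), array([-8.5, 68.9])]
[300 194  21  14 100] [array([ 8.1, 50.9]), array([ 1.6, 43.6])]
[193 229  26  16 286] [array([ 67.5, -39.5]), array([ 54.9, -37.9])]
[ 284  229   59   44 1298] [array([43.9, 49. ]), array([33.6, 41.7])]
```

step_arm --plan '[[[0.57,1.7,3.1,0,0],[0.57,3.3,6.2,0,0],[0.57,3.3,6.2,0,0],[0.57,3.3,6.2,3,0],[0.57,3.3,6.2,3.9,0],[0.57,3.3,6.2,3.9,0],[0.85,3.3,6.2,3.9,0],[0.85,3.3,6.2,3.9,0],[0.85,3.3,6.2,3.9,0],[0.85,3.3,6.2,0,0]]]'

```text
clock: 8.3
tcp_pos: [0.5339, 0.0118, 0.0854]
orientation: [[0.398, -0.918, -0.005], [-0.918, -0.398, 0.001], [-0.003, 0.004, -1.0]]
ft_force: [0.0, 0.0, -0.5]
opening: 0.0259
grasp_force: 9.5
```

step_arm --plan '[[[0.85,1.9,-5.4,0,0],[0.85,3.8,-10.8,0,0],[0.85,3.8,-10.8,3,0],[0.85,3.8,-10.8,6,0],[0.85,3.8,-10.8,6.2,0],[0.57,3.8,-10.8,6.2,0],[0.57,3.8,-10.8,6.2,0],[0.57,3.8,-10.8,2,0],[0.57,3.8,-10.8,-3,0],[0.57,-3,-2,-7,0],[0.57,-3,-2,-7,0],[0.57,-3,-2,-7,0]]]'

```text
clock: 9.8
tcp_pos: [0.5399, 0.048, 0.1592]
orientation: [[0.399, -0.917, 0.003], [-0.917, -0.399, -0.0], [0.001, -0.002, -1.0]]
ft_force: [0.2, -1.4, 0.3]
opening: 0.0379
grasp_force: 0.0
```

Run:
```python
from h import *
snap('w5')
P,im=pickle.load(open('w5.pkl','rb'))
# rectified top-down view of the floor plane, 3 px/mm, cab +x left, +y down ; pure resampling for viewing
cor=[(.09,-.1),(-.09,-.1),(-.09,.11),(.09,.11)]
src=np.float32([proj('wrist',np.r_[M+X*a+Y*b,.018],P) for a,b in cor])
print(src)
cv2.imwrite('pics/w5.png',cv2.resize(im[:,:,::-1],(768,576),interpolation=cv2.INTER_CUBIC))
```

```text
9.85 [0.54152914 0.04736725 0.15855959] tcp cab [ 6.8 38.9] yaw -66.52798139703992
[147 116  23  23 362] [array([-27.2, -83. ]), array([-30.4, -75.2])]
[266 135  23  23 262] [array([-39.3,  63.8]), array([-41.4,  60.9])]
[155 169  12  12  47] [array([ 31.5, -68.2]), array([ 23.7, -61.4])]
[275 174   8   4   9] [array([ 3. , 75.9]), array([-2.4, 71.7])]
[[116.068954 214.71727 ]
 [135.83565   47.124367]
 [342.14645  105.95513 ]
 [289.3216   255.48912 ]]
```

View pics/w5.png

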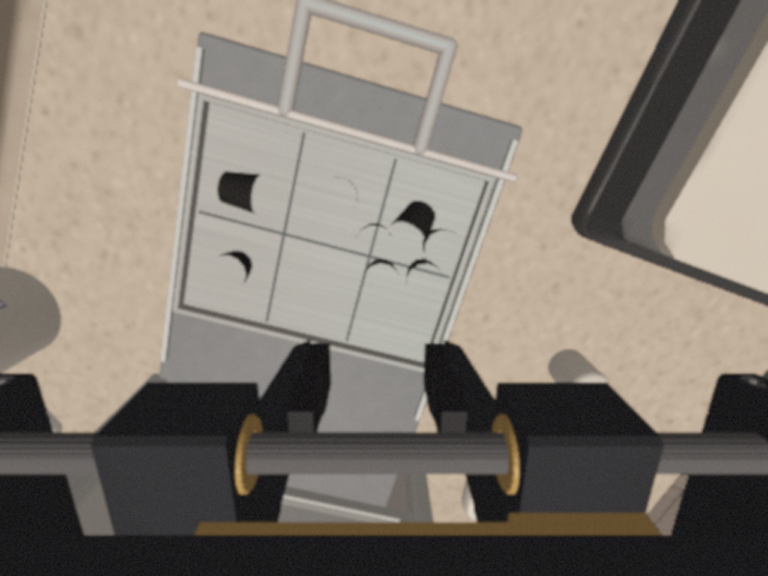

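Run:
```python
from h import *
P,im=pickle.load(open('w5.pkl','rb'))
c=im[115:185,225:315,::-1]
cv2.imwrite('pics/w5c.png',cv2.resize(c,None,fx=7,fy=7,interpolation=cv2.INTER_CUBIC))
for q in ((278,146),(158,127)):
  for z in (.03,.042): print(q,z,loc(ray('wrist',q,z,P),M))
for q in ((347,178),(375,223),(440,230),(381,258),(422,259),(235,252)):
    p=ray('wrist',(q[0]/1.5-.2,q[1]/1.5-.2),.018,P)[:2]; t=P['extrinsics'][:2,3]-p; print(q,loc(p-t/np.linalg.norm(t)*.0105,M))
```

```text
(278, 146) 0.03 [-35.7  56.9]
(278, 146) 0.042 [-37.2  55.3]
(158, 127) 0.03 [-23.2 -64.4]
(158, 127) 0.042 [-25.2 -60.8]
(347, 178) [-40.8  -2.8]
(375, 223) [-13.8  32.5]
(440, 230) [-25.1  85.1]
(381, 258) [ 9.7 44. ]
(422, 259) [ 0.9 76.7]
(235, 252) [ 30.4 -70.1]
```

View pics/w5c.png

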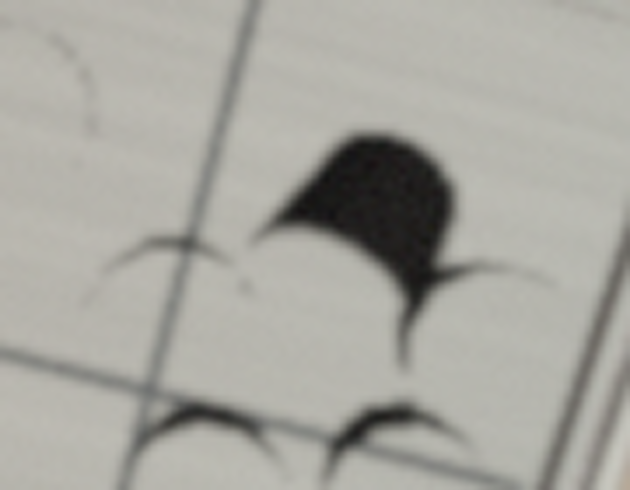

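step_arm --plan '[[[0.61,2.0,-0.1,4,2.6],[0.61,2.0,-0.1,9,2.6],[0.61,2.0,-0.1,11,2.6],[0.61,2.0,-0.1,12.3,2.6],[0.61,2.0,-0.1,13.3,2.6],[0.61,2.0,-0.1,13.3,2.6]]]'

```text
clock: 10.6
tcp_pos: [0.5506, 0.029, 0.023]
orientation: [[0.181, -0.983, -0.001], [-0.983, -0.181, 0.0], [-0.0, 0.001, -1.0]]
ft_force: [-0.5, 1.0, -0.8]
opening: 0.0343
grasp_force: 0.0
```

step_arm --plan '[[[0.85,0,0,0,0],[0.85,0,0,0,0],[0.85,0,0,0,0],[0.85,0,0,-4,-1],[0.85,-4.8,-3.4,-4,-2.6],[0.85,-4.8,-3.4,-3,-2.6],[0.85,-4.8,-3.4,-0.1,-2.6],[0.85,-4.8,-3.4,-0.1,-2.6]]]'

```text
clock: 11.6
tcp_pos: [0.574, 0.0821, 0.0231]
orientation: [[0.397, -0.918, -0.004], [-0.918, -0.397, 0.0], [-0.002, 0.003, -1.0]]
ft_force: [0.1, 0.4, -0.1]
opening: 0.0241
grasp_force: 10.0
```

step_arm --plan '[[[0.57,0,0,0,0],[0.57,0,0,0,0],[0.6,0,0,-5,0],[0.6,0,0,-10,-2],[0.6,1.4,4.9,-13,-15],[0.6,1.4,4.9,-13,-15],[0.6,1.4,4.9,-13,-15],[0.6,1.4,4.9,-13,-15],[0.6,1.4,4.9,-13,-15],[0.6,1.4,4.9,-13,-15],[0.6,1.4,4.9,-13,-15],[0.6,1.4,4.9,-13,-15]]]'

```text
clock: 13.1
tcp_pos: [0.5359, 0.0501, 0.155]
orientation: [[0.99, 0.143, 0.0], [0.143, -0.99, -0.0], [0.0, 0.0, -1.0]]
ft_force: [0.1, 0.4, -0.5]
opening: 0.0352
grasp_force: 0.0
```

Run:
```python
from h import *
snap('w6')
P,im=pickle.load(open('w6.pkl','rb'))
cv2.imwrite('pics/w6.png',cv2.resize(im[60:290,90:390,::-1],None,fx=2.6,fy=2.6,interpolation=cv2.INTER_CUBIC))
```

```text
13.15 [0.53587943 0.05014817 0.15494488] tcp cab [10.4 44.1] yaw 8.27178329904789
[277  59  24  26 494] [array([-35.9, -82.8]), array([-32.6, -79.6])]
[288 181  21  21 321] [array([-35. ,  55.1]), array([-31.6,  48.1])]
[251 200  13   4  28] [array([ 4., 78.]), array([ 4.5, 69.2])]
[273 202  15   6  36] [array([-24.8,  80.2]), array([-22. ,  71.1])]
```

View pics/w6.png

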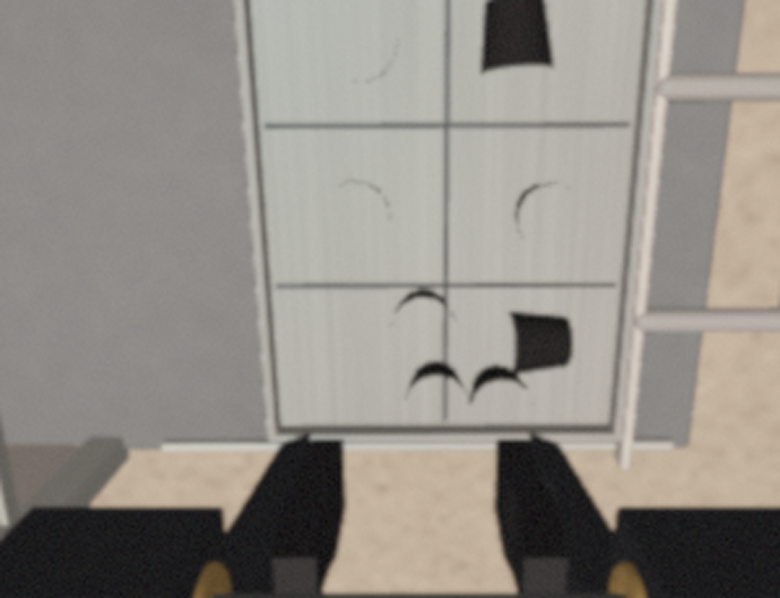

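step_arm --plan '[[[0.6,0,0,5,0],[0.6,0,0,10,0],[0.6,0,0,12,0],[0.6,0,0,13.1,0],[0.6,0,0,13.1,0],[0.85,0,0,13.1,0],[0.85,0,0,13.1,0],[0.85,0,0,13.1,0],[0.85,0,0,11,0],[0.85,-0.6,-2,11,0],[0.85,-0.6,-2,13,0],[0.85,-0.6,-2,13,0]]]'

```text
clock: 14.65
tcp_pos: [0.5254, 0.0702, 0.0233]
orientation: [[0.989, 0.148, -0.003], [0.148, -0.989, 0.0], [-0.003, -0.001, -1.0]]
ft_force: [0.4, -0.2, -0.2]
opening: 0.0243
grasp_force: 10.0
```

step_arm --plan '[[[0.57,-0.6,0,0,0],[0.57,0,0,0,0],[0.57,0,0,-4,0],[0.57,0,0,-8,0],[1,5,20.5,-8,16],[1,5,20.5,-8,16],[1,5,20.5,-8,16],[1,5,20.5,-8,16],[1,5,20.5,-8,16],[1,5,20.5,-8,16],[1,5,20.5,-8,16],[1,5,20.5,-8,16]]]'

```text
clock: 16.15
tcp_pos: [0.6069, -0.1265, 0.1051]
orientation: [[0.312, -0.95, 0.001], [-0.95, -0.312, -0.0], [0.0, -0.001, -1.0]]
ft_force: [-0.5, -0.1, 0.6]
opening: 0.0008
grasp_force: 0.0
```

Run:
```python
from h import *
o=env.get_obs(); print(o['clock'],o['tcp_pos'],loc(o['tcp_pos'],M),np.degrees(np.arctan2(*o['orientation'][[1,0],0])),o['joints'],o['opening'],o['ft_force'])
im=env.capture('top'); a=im[95:220,90:310,::-1]
im2=env.capture('wrist'); b=cv2.resize(im2[60:310,:,::-1],(512,250))
s=cv2.resize(a,(512,291),interpolation=cv2.INTER_CUBIC)
cv2.imwrite('pics/c7.png',np.vstack([s,b]))
```

```text
16.15 [ 0.60688061 -0.1264718   0.10512032] [-174.9    0.3] -71.80169471501695 [-3.94203537e-01  6.42206096e-01  1.35456852e+00  6.49634719e-05
  1.14416554e+00  2.42974181e+00] 0.0007812029594140029 [-0.45582015 -0.10844797  0.61522723]
```

View pics/c7.png

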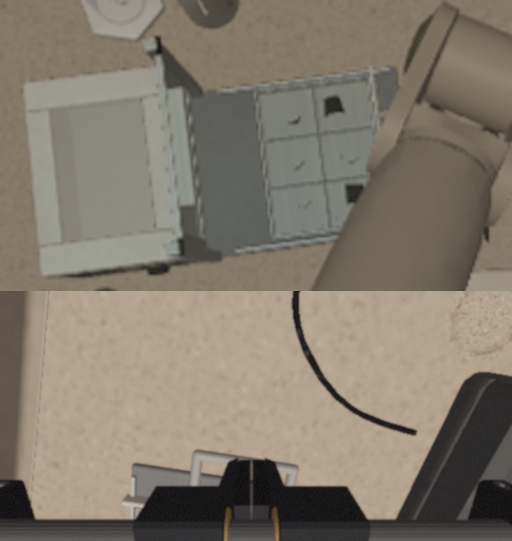

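step_arm --plan '[[[1,0,0,4,0],[1,0,0,8,0],[1,0,0,9.3,0],[1,0,0,9.3,0],[1,-0.49,-0.08,9.3,0],[1,-1.0,-0.17,9.3,0],[1,-1.5,-0.25,9.3,0],[1,-2.0,-0.33,9.3,0],[1,-2.5,-0.42,9.3,0],[1,-3.0,-0.5,9.3,0],[1,-3.5,-0.58,9.3,0],[1,-4.0,-0.67,9.3,0]]]'

```text
clock: 17.75
tcp_pos: [0.6009, -0.0872, 0.0125]
orientation: [[0.316, -0.949, 0.002], [-0.949, -0.316, -0.002], [0.003, -0.002, -1.0]]
ft_force: [2.4, -6.1, 1.1]
opening: 0.0005
grasp_force: 3.2
```

step_arm --plan '[[[1,-0.5,-0.08,0,0],[1,-1.2,-0.2,0,0],[1,-2.0,-0.33,0,0],[1,-2.8,-0.47,0,0],[1,-3.6,-0.6,0,0],[1,-4.4,-0.73,0,0],[1,-5.2,-0.87,0,0],[1,-6.0,-1.0,0,0],[1,-6.8,-1.13,0,0],[1,-7.6,-1.27,0,0],[1,-8.4,-1.4,0,0],[1,-9.2,-1.53,0,0]]]'

```text
clock: 19.25
tcp_pos: [0.587, 0.0052, 0.0125]
orientation: [[0.316, -0.949, 0.004], [-0.949, -0.316, -0.002], [0.003, -0.003, -1.0]]
ft_force: [4.7, -6.4, -1.0]
opening: 0.0004
grasp_force: 3.3
```

Run:
```python
from h import *
o=env.get_obs(); print(o['clock'],o['tcp_pos'],loc(o['tcp_pos'],M),np.degrees(np.arctan2(*o['orientation'][[1,0],0]))-98.6,o['joints'],o['ft_force'],o['tau'])
```

```text
19.25 [0.58695814 0.00515985 0.01253386] [-41.8   0.3] -170.17390729844243 [-1.90225779e-01  7.05730480e-01  1.52656364e+00 -1.28658039e-03
  9.05144748e-01  2.63055878e+00] [ 4.74823768 -6.35515218 -1.04763606] [  2.97724195 -50.30763388 -16.87125921   0.81519468   1.29872594
  -0.2608365 ]
```

step_arm --plan '[[[1,-0.6,-0.1,0,0],[1,-1.4,-0.23,0,0],[1,-2.2,-0.37,0,0],[1,-3.0,-0.5,0,0],[1,-3.8,-0.63,0,0],[1,-4.6,-0.77,0,0],[1,-5.4,-0.9,0,0],[1,-6.2,-1.03,0,0],[1,-7.0,-1.17,0,0],[1,-7.8,-1.3,0,0],[1,-8.6,-1.43,0,0],[1,-9.2,-1.53,0,0]]]'

```text
clock: 20.75
tcp_pos: [0.5726, 0.0975, 0.0126]
orientation: [[0.316, -0.949, 0.004], [-0.949, -0.316, -0.001], [0.003, -0.004, -1.0]]
ft_force: [5.6, -5.2, -0.8]
opening: 0.0007
grasp_force: 3.2
```

Run:
```python
from h import *
o=env.get_obs(); print(o['clock'],o['tcp_pos'],loc(o['tcp_pos'],M),o['joints'],o['ft_force'],o['tau'])
```

```text
20.75 [0.57261534 0.09749861 0.01259755] [51.7  0.7] [-3.24577121e-02  6.95213089e-01  1.54718167e+00 -1.39754100e-03
  8.94737015e-01  2.78821557e+00] [ 5.59839757 -5.16861319 -0.79651521] [  3.55159074 -49.72990036 -16.41189337   0.8917119    1.32368088
  -0.22859371]
```

step_arm --plan '[[[1,-0.3,-0.05,0,0],[1,-0.6,-0.1,0,0],[1,-0.9,-0.15,0,0],[1,-1.2,-0.2,0,0],[1,-1.4,-0.23,0,0],[1,-1.6,-0.27,0,0]]]'

```text
clock: 21.5
tcp_pos: [0.5701, 0.1133, 0.0126]
orientation: [[0.316, -0.949, 0.004], [-0.949, -0.316, -0.001], [0.002, -0.004, -1.0]]
ft_force: [4.9, -5.0, -0.5]
opening: 0.0005
grasp_force: 3.1
```

step_arm --plan '[[[1,-0.2,-0.03,0,0],[1,-0.4,-0.07,0,0],[1,-0.5,-0.08,0,0],[1,-0.6,-0.1,0,0]]]'

```text
clock: 22.0
tcp_pos: [0.5697, 0.1172, 0.0126]
orientation: [[0.316, -0.949, 0.005], [-0.949, -0.316, -0.004], [0.006, -0.003, -1.0]]
ft_force: [5.8, -21.2, -0.7]
opening: 0.0007
grasp_force: 11.1
```

step_arm --plan '[[[1,1.5,0.25,0,0],[1,3.5,0.6,0,0],[1,3.5,0.6,-6,0],[1,3.5,0.6,-12,0],[1,3.5,0.6,-18,0],[1,3.5,0.6,-24,0],[1,3.5,0.6,-28,-2],[1,-5.8,-1.0,-28,-16],[1,-5.8,-1.0,-28,-16],[1,-5.8,-1.0,-28,-16],[1,-5.8,-1.0,-28,-16],[1,-5.8,-1.0,-28,-16]]]'

```text
clock: 23.5
tcp_pos: [0.5585, 0.1781, 0.2916]
orientation: [[0.992, -0.13, -0.001], [-0.13, -0.992, 0.0], [-0.001, 0.0, -1.0]]
ft_force: [0.1, 0.1, 0.3]
opening: 0.0006
grasp_force: 0.0
```

step_arm --plan '[[[1,0,0,0,-7],[1,0,0,0,-7],[1,0,0,0,-7]]]'

```text
clock: 23.88
tcp_pos: [0.5586, 0.1779, 0.2915]
orientation: [[0.908, 0.419, -0.001], [0.419, -0.908, 0.0], [-0.001, -0.0, -1.0]]
ft_force: [0.4, -0.1, 1.0]
opening: 0.0003
grasp_force: 0.0
```

Run:
```python
from h import *
o=env.get_obs(); print(o['clock'],o['tcp_pos'],loc(o['tcp_pos'],M),np.degrees(np.arctan2(*o['orientation'][[1,0],0])),o['joints'],o['ft_force'])
P=env.camera_params('wrist'); im=env.capture('wrist'); pickle.dump((P,im),open('w8.pkl','wb'))
```

```text
23.875 [0.55855139 0.17794732 0.29154383] [133.3   2.5] 24.747679063440625 [1.08630065e-01 4.23015237e-01 1.20608276e+00 1.70558758e-04
 1.51319779e+00 1.24748815e+00] [ 0.40234059 -0.13538505  0.99339579]
```

step_arm --plan '[[[1,0,0,2,3.3],[1,0,0,4,3.3],[1,0,0,5.2,3.3],[1,0,0,5.8,3.3],[1,0,0,6.3,3.3],[1,0,0,6.8,3.3],[1,0,0,7.3,3.3],[1,0,0,7.8,3.3]]]'

```text
clock: 24.92
tcp_pos: [0.5588, 0.1782, 0.2135]
orientation: [[0.991, 0.137, 0.0], [0.137, -0.991, 0.0], [0.0, -0.0, -1.0]]
ft_force: [0.4, -0.3, 0.0]
opening: 0.0005
grasp_force: 0.0
```

step_arm --plan '[[[1,0,0,0.4,0],[1,0,0,0.8,0],[1,0,0,1.2,0],[1,0,0,1.6,0]]]'

```text
clock: 25.42
tcp_pos: [0.5588, 0.1782, 0.1976]
orientation: [[0.991, 0.137, 0.0], [0.137, -0.991, 0.0], [0.0, -0.0, -1.0]]
ft_force: [-1.6, -0.5, 2.6]
opening: 0.0006
grasp_force: 1.8
```

Run:
```python
from h import *
# lip edges in the top view: brightness profiles across the lip (first frame), cab x at z=.227 and z=.19
im=cv2.imread('pics/top0.png'); P=env.camera_params('top')
g=cv2.cvtColor(im,cv2.COLOR_BGR2GRAY)
for y in (-.04,0,.04):
    r=[]
    for x in np.arange(.10,.176,.004):
        u,v=proj('top',np.r_[M+X*x+Y*y,.227],P); r.append(int(cv2.getRectSubPix(g,(1,1),(u,v))[0,0]))
    print(y,r)
```

```text
-0.04 [90, 91, 91, 91, 86, 93, 104, 142, 141, 142, 140, 140, 139, 146, 150, 149, 148, 131, 133]
0 [93, 92, 91, 93, 91, 116, 109, 143, 141, 142, 137, 136, 142, 146, 150, 151, 148, 136, 134]
0.04 [94, 94, 95, 94, 93, 112, 111, 144, 139, 141, 132, 138, 149, 150, 149, 149, 148, 133, 135]
```

step_arm --plan '[[[1,0,0,0.5,0],[1,0,0,1.0,0],[1,0,0,1.5,0]]]'

```text
clock: 25.8
tcp_pos: [0.5588, 0.1782, 0.1824]
orientation: [[0.991, 0.137, 0.0], [0.137, -0.991, 0.0], [0.0, 0.0, -1.0]]
ft_force: [0.4, -1.1, 3.6]
opening: 0.0003
grasp_force: 1.8
```

step_arm --plan '[[[1,0,0,0.5,0],[1,0,0,1.0,0],[1,0,0,1.5,0],[1,0,0,2.0,0],[1,0,0,2.4,0],[1,0,0,2.7,0],[1,0,0,2.9,0]]]'

```text
clock: 26.68
tcp_pos: [0.5588, 0.1782, 0.1536]
orientation: [[0.991, 0.137, 0.0], [0.137, -0.991, 0.0], [0.0, -0.0, -1.0]]
ft_force: [-0.1, 1.1, 3.8]
opening: 0.0005
grasp_force: 1.6
```

step_arm --plan '[[[1,0,0,0.1,0],[1,0,0,0.2,0],[1,0,0,0.3,0]]]'

```text
clock: 27.05
tcp_pos: [0.5589, 0.1782, 0.1523]
orientation: [[0.991, 0.137, 0.001], [0.137, -0.991, -0.0], [0.001, 0.0, -1.0]]
ft_force: [-6.3, -1.8, 19.2]
opening: 0.0003
grasp_force: 9.6
```

step_arm --plan '[[[1,0,0,-6,0],[1,0,0,-12,0],[1,0,0,-15,0],[1,-33,54,-15,0],[1,-33,54,-15,0],[1,-33,54,-15,0],[1,-33,54,-15,0],[1,-33,54,-15,0],[1,-33,54,-15,0],[1,-33,54,-15,0],[1,-33,54,-15,0],[1,-33,54,-15,0]]]'

```text
clock: 28.55
tcp_pos: [0.3328, -0.3391, 0.3004]
orientation: [[0.991, 0.137, -0.0], [0.137, -0.991, 0.001], [-0.0, -0.001, -1.0]]
ft_force: [0.7, -0.1, 0.1]
opening: 0.0004
grasp_force: 0.0
```

Run:
```python
from h import *
o=env.get_obs(); print(o['clock'],o['tcp_pos'],o['ft_force'])
im=env.capture('top'); cv2.imwrite('pics/t9.png',im[:,:,::-1]); P=env.camera_params('top')
g0=cv2.cvtColor(cv2.imread('pics/top0.png'),cv2.COLOR_BGR2GRAY); g=cv2.cvtColor(im,cv2.COLOR_RGB2GRAY)
s=lambda g,x,y,z:int(cv2.getRectSubPix(g,(1,1),tuple(map(float,proj('top',np.r_[M+X*x+Y*y,z],P))))[0,0])
xs=np.arange(-160,-130,3)/1e3
print('handle start',[s(g0,x,.0,.03) for x in xs]); print('handle now  ',[s(g,x+.23,.0,.03) for x in xs])
print('lip .152',[s(g,x,0.,.152) for x in np.arange(.10,.176,.004)])
d=cv2.absdiff(g0,g)>25
for n,(u,v,r) in dict(dropper=(220,237,12),timer=(177,238,16),amber=(362,201,12)).items(): print(n,d[v-r:v+r,u-r:u+r].sum())
```

```text
28.55 [ 0.33275048 -0.33906616  0.30043532] [ 0.74641868 -0.11882311  0.05762179]
handle start [123, 124, 122, 118, 110, 113, 119, 113, 116, 123]
handle now   [96, 95, 94, 90, 90, 114, 124, 110, 95, 95]
lip .152 [94, 94, 94, 94, 94, 87, 101, 124, 145, 142, 145, 137, 141, 135, 124, 116, 127, 152, 151]
dropper 0
timer 0
amber 0
```

```bash
python3 -c "
from rig import env
print(env.job_done())"
```

```text
the job is handed in; nothing more can be done
None
```

The job is handed in at 28.6 s: the last overhead picture (taken before the push) shows one layer with a stopper in every section. The tray handle was measured 230 mm in and the sash lip bottomed at z = 152 mm under 19 N. The stoppers were not re-checked after the tray went home, the forceps were never located, the other three bystanders look unmoved in the top view, and I viewed 12 pictures against the limit of 10.

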